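# Wedge the sensor stand's springy bed

## Task

The sensor bed on the bench stand still trembles. Pick up the orange levelling wedge, lay it flat on the worktop with its thin end under the yellow mark in the middle of the bed's free front edge, and push it straight in until it jams tight and stays under load by itself (a firm level push of about 12 N, without leaning down on it; forcing it strains the spring), then let go. Push on the wedge only, never on the stand, and leave the tools lying about undisturbed.

Things in the scene. Friction and masses are not known exactly. Their poses are not given: they have to be found in the camera images.
- stand: Aluminium sensor stand fixed to the worktop: from its posts at the far end a level bed plate (170 mm long, 150 mm wide, 7 mm thick, front lip 12 mm high) reaches towards the robot. Origin: on the worktop (z = 0) straight below the middle of the bed's free front edge (30 mm wide yellow mark). x: horizontal, the way to push the wedge, under the bed towards the posts; y: along the edge; z: up.
- posts (a point): Midway between the tops of the stand's two upright posts (16 mm thick, 110 mm apart, 111 mm high), 195 mm behind the front edge; axes as the stand's. The carriage clamped on the posts bears the bed. A black fork-shaped sensor, 26 mm high, lies on the bed.
- gap (a point): On the worktop in the gap below the bed, 20 mm behind the front edge; axes as the stand's. The clear height under the edge differs each time, 8 to 15 mm, and is not measured; it is free for 150 mm inwards. The bed is sprung: its edge starts to rise at about 2 N, then 1 mm per further 14 N. A level push of 12 N jams it well (bed bears 5 to 18 N); the bed may bear 22 N at most.
- wedge_block (a point): Orange plastic levelling wedge (loose, about 120 g, 30 mm wide, 124 mm long, flat smooth underside) with a ribbed grip block at its thick end: block 34 mm long (x), 30 mm wide (y), 28 mm high. This point is the centre of the grip block, 14 mm above its underside. x: from the block along the wedge to its thin end; y: across, the way to grip it; z: up. In front of the block the sloping part, 90 mm long, falls evenly from 19 mm to 4 mm thick (1 in 6).
- wedge_tip (a point): Middle of the wedge's thin end face, 2 mm above the underside, 107 mm ahead of point wedge_block along its x; same axes as wedge_block.
- pliers_0: Bystander: pliers with red handles, 67 x 150 x 17 mm, lying flat, long side along its y; origin under its middle.
- spare_nut: Bystander: pale ribbed ring nut, 40 mm across, 22 mm high; origin under its middle.
- driver_yellow: Bystander: screwdriver with a yellow handle, 173 mm long (along its y), 30 mm thick; origin under its middle.
Mind the look-alikes: they are no part of the job. There is more than one size of the part that bears wedge_block; the job needs the smaller.

How it is judged:
By the outcome, as a careful person would: the job done as asked, in the order asked, and still so for the second after the job is handed in, with the robot touching nothing.
It also fails if it takes over 51 s, if anything falls off the work surface, if the arm or the gripper's body presses on something with over 40 N, if the wrist force passes 120 N, or if a joint passes its speed limit or range.

## Robot

A 6-joint arm with a two-finger parallel gripper is mounted at the origin on a cart in front of the work surface, level with it; the furniture and walls round the work are solid. World frame = base frame: x ahead of the robot, y to its left, z up, the work surface at z = 0. Lengths are in m, angles in degrees, forces in N, time in s.
With the tool pointing down it reaches from about 0.325 to 0.85 m from the base axis. Payload 15.5 kg.
Tool frame: the origin (TCP) lies between the finger pads; the fingertips stand 11 mm ahead of it and the grasp point (between the pads) lies 8 mm behind it; z points along the fingers, y is the line along which they close (so a half turn about z gives the same grasp; the last joint's range is limited). The gripper opens to 91 mm and grips with 3 to 60 N. Pads are 32 mm wide; open, the fingers measure 118 mm over their backs; the gripper's body (76 mm by 178 mm) begins 60 mm behind the grasp point.
Start: joints at [69.299, 28.281, 77.091, -0, 74.628, -5.472], TCP at [0.164, 0.603, 0.225] pointing down, gripper open.
Joint ranges: [-166.48, 166.48], [-47.26, 123.95], [12.59, 153.08], [-70.14, 250.14], [6.76, 159.57], [-176.63, 176.63]. Speed limits (degrees/s): [108.29, 108.29, 147.25, 172.46, 172.46, 172.46].

## Interface

Orientations are given as [roll, pitch, yaw] about the fixed x, y, z axes, in that order (R = Rz(yaw) Ry(pitch) Rx(roll)).
In Python, from plant import env, eyes, job gives the robot as it stands. The module is installed in compiled form; this text tells all that it offers.
- The arm moves only by the tool move_arm, never from a script. Its argument "deltas" is a list of rows, each a list of 3 entries, a list of its own where there are three numbers: the shift along the tool's x, y, z normalised to -1 to 1, where 1 is 500 mm, then the turn, a rotation vector about the tool's x, y, z normalised to -1 to 1, where 1 is 2 rad, then the opening, from 0 (shut) to 1 (fully open). In form: [[[x, y, z], [ax, ay, az], fingers], ...]. A call has 1 to 12 rows; each row is the pose to reach, as a shift and turn from the pose commanded when the call began, along the tool's axes at that moment; what a row does not reach only later rows make up. A row lasts 1/8 s, in which the tool goes at most 62.5 mm and 10.7 degrees, less where a joint would pass 70% of its speed; a pose out of reach is approached as far as the arm can. A call with a number of a shift or a turn outside -1 to 1 is refused whole. A call with a gripper value outside its range is refused whole. The fingers move at their own pace and stop on an object; the grip force is fixed at half the most. Time passes only in rows, so rows that repeat a pose let the fingers close. It gives the time, the measured TCP pose, the force, the opening and the grip force at its end, in the units of the state.
- env.observe(): the state, without advancing time (a new reading comes with each control period).
- eyes.camera(name): name is "scene" or "top" or "wrist"; returns the picture (420x560x3 uint8, blue, green, red); there is no depth.
- eyes.camera_params(name): a dict with "K" (3x3 intrinsics, pixels), "position" and "attitude" of the camera in the world. Camera axes: x right, y down, z forward; pixel columns grow to the right and rows downward; lengths in m; the calibration is good to about 2 mm. The wrist camera is an equidistant fisheye: a pixel r from the principal point sees the ray r / f radians off the axis. A picture is of the moment at which its call begins: read the wrist's pose just before it. camera_params takes no time and is no camera call; for the wrist camera it gives the pose at the moment of the call.
- job.sign_off(): hands the job in; it is judged then, once.
The state is a dict: "t": time; "qpos": joint angles; "joint_velocities": joint speeds; "tau": joint torques, N m; "position": TCP position; "ee_rot": TCP orientation; "force": force on the tool from outside, world axes, zero at the start; "moment": the same for the moment, N m; "width": opening from 0.0 (shut) to 1.0 (fully open); "gripper_force": force on a finger pad.
Only numpy, scipy, OpenCV 4.12 (cv2) and the standard library are available. Lean on these libraries where they do the work, as an engineer would, in place of code of your own. Each camera call takes 0.05 s, during which the arm holds its last target. There are 200 camera calls.

## Working session

There is one attempt and no reset: what is moved stays moved. The work goes in short steps, Python scripts to look and compute and a tool call to move; the robot and the scene stay as the last step left them, time stands still between calls to the robot, and variables do not carry over. Pictures are saved under pics/ and viewed, at most 10 in all, crops included, and the job is handed in when it is done.

Besides the shell and the picture viewer there is one more tool, called after "Call:" by a JSON object that holds its "api" and its "payload". move_arm: Moves the arm, as the interface text tells. Its arguments: {"type":"object","properties":{"deltas":{"type":"array"}},"required":["deltas"]}

```bash
mkdir -p pics; python3 - <<'E'
from plant import env,eyes,job
import cv2,numpy as np
s=env.observe();print({k:np.round(v,3) for k,v in s.items()})
for n in("scene","top","wrist"):
    p=eyes.camera_params(n);print(n,p)
    cv2.imwrite(f"pics/{n}0.png",eyes.camera(n))
E
```

```text
{'t': np.float64(0.0), 'qpos': array([ 6.9300e+01,  2.8313e+01,  7.7129e+01,  1.0000e-03,  7.4627e+01,
       -5.4730e+00]), 'joint_velocities': array([-0.028, -0.131, -0.06 , -0.016,  0.049,  0.016]), 'tau': array([ 0.0000e+00, -8.7886e+01, -3.8186e+01,  7.1000e-02,  5.3000e-02,
       -0.0000e+00]), 'position': array([0.164, 0.603, 0.224]), 'ee_rot': array([-1.79931e+02, -8.00000e-03,  1.64773e+02]), 'force': array([ 0.035,  1.292, -0.84 ]), 'moment': array([ 0.022, -0.009,  0.028]), 'gripper_force': np.float64(0.0), 'width': np.float64(1.002)}
scene {'K': array([[474.82513735,   0.        , 285.67338063],
       [  0.        , 474.82513735, 217.59752297],
       [  0.        ,   0.        ,   1.        ]]), 'position': array([-0.1338    , -0.43349221,  0.7403205 ]), 'attitude': array([-127.81905079,   -1.13105257,  -56.59657548])}
top {'K': array([[397.66277772,   0.        , 278.84660535],
       [  0.        , 397.66277772, 204.01275494],
       [  0.        ,   0.        ,   1.        ]]), 'position': array([ 0.40549737, -0.00407361,  1.246012  ]), 'attitude': array([-171.29006088,    1.15618649,  -90.65784165])}
wrist {'K': array([[325.1922621 ,   0.        , 277.04781112],
       [  0.        , 325.1922621 , 214.12783431],
       [  0.        ,   0.        ,   1.        ]]), 'position': array([0.09385445, 0.6223823 , 0.38366841]), 'attitude': array([1.64923437e+02, 7.17834220e-02, 7.47385549e+01])}
```

View pics/top0.png

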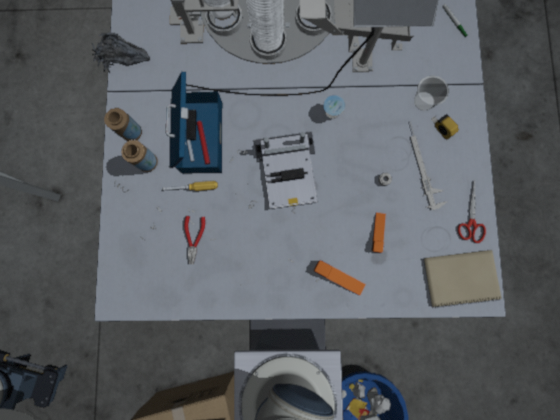

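View pics/scene0.png

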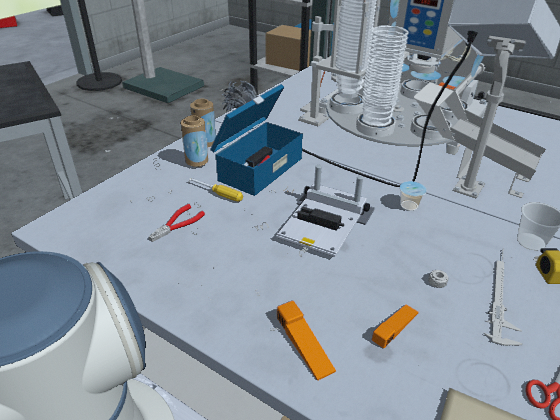

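The pictures show two orange wedges. The small one is at top (379,232) and the large one at (340,277). The bed is at (288,185), with its yellow mark at (293,201). Next I'll measure these.

```bash
cat > h.py <<'E'
import cv2,numpy as np
from scipy.spatial.transform import Rotation as R
def ray(p,uv,fish=False):
    K=p["K"];M=R.from_euler('xyz',p["attitude"],degrees=True).as_matrix()
    d=np.array([(uv[0]-K[0,2])/K[0,0],(uv[1]-K[1,2])/K[1,1]])
    if fish:
        r=np.linalg.norm(d);d=np.r_[d/r*np.sin(r),np.cos(r)] if r>0 else np.array([0,0,1.])
    else: d=np.r_[d,1]
    return M@d
def onz(p,uv,z,fish=False):
    d=ray(p,uv,fish);c=p["position"];return c+d*(z-c[2])/d[2]
def proj(p,X,fish=False):
    M=R.from_euler('xyz',p["attitude"],degrees=True).as_matrix();v=M.T@(np.array(X)-p["position"]);K=p["K"]
    n=v[:2]/v[2]
    if fish:
        r=np.hypot(v[0],v[1]);n=v[:2]/r*np.arctan2(r,v[2])
    return K[0,0]*n+K[:2,2]
def mask(im,lo,hi): return cv2.inRange(cv2.cvtColor(im,cv2.COLOR_BGR2HSV),lo,hi)
def blobs(m,amin):
    c,_=cv2.findContours(m,cv2.RETR_EXTERNAL,cv2.CHAIN_APPROX_NONE)
    return [x for x in c if cv2.contourArea(x)>amin]
E
python3 - <<'E'
from plant import eyes
from h import *
for n in("top","scene"):
    p=eyes.camera_params(n);im=cv2.imread(f"pics/{n}0.png")
    for nm,lo,hi in(("orange",(8,180,100),(18,255,255)),("yellow",(20,120,100),(32,255,255))):
        for c in blobs(mask(im,lo,hi),15):
            r=cv2.minAreaRect(c);b=cv2.boxPoints(r)
            z=0.0 if nm=="orange" else .02
            print(n,nm,cv2.contourArea(c),np.round(r[0],1),np.round(r[1],1));
            print(np.round([onz(p,q,z)[:2] for q in b],3).tolist())
pt=eyes.camera_params("top")
im=cv2.imread("pics/top0.png")
a=cv2.resize(im[120:300,230:420],None,fx=4,fy=4,interpolation=cv2.INTER_CUBIC)[:600]
i2=cv2.imread("pics/scene0.png")
cv2.imwrite("pics/c1.png",cv2.resize(im[125:265,250:400],None,fx=4,fy=4,interpolation=cv2.INTER_CUBIC))
cv2.imwrite("pics/c2.png",cv2.resize(i2[160:360,240:440],None,fx=3,fy=3,interpolation=cv2.INTER_CUBIC))
E
```

```text
top orange 375.5 [339. 277.] [50.1 10.7]
[[0.387, -0.088], [0.416, -0.103], [0.347, -0.239], [0.318, -0.223]]
top orange 260.0 [378.2 232.6] [ 8.4 37.3]
[[0.446, -0.27], [0.562, -0.284], [0.559, -0.311], [0.443, -0.296]]
top yellow 143.5 [356.  406.5] [13.9 15.8]
[[-0.007, -0.168], [0.028, -0.194], [0.007, -0.227], [-0.028, -0.2]]
top yellow 23.0 [292.5 200.5] [4.1 7.4]
[[0.609, -0.012], [0.612, -0.035], [0.599, -0.037], [0.596, -0.014]]
top yellow 149.5 [202.5 185.5] [ 7. 27.]
[[0.668, 0.302], [0.667, 0.216], [0.644, 0.216], [0.646, 0.301]]
top yellow 123.5 [450.6 125.4] [16.6  9.6]
[[0.852, -0.505], [0.871, -0.531], [0.826, -0.559], [0.807, -0.533]]
scene orange 770.0 [393.5 324.5] [18.4 50.9]
[[0.451, -0.258], [0.579, -0.28], [0.56, -0.316], [0.437, -0.292]]
scene orange 1522.5 [305.2 339.5] [84.3 20.7]
[[0.406, -0.069], [0.451, -0.083], [0.347, -0.242], [0.31, -0.226]]
scene yellow 254.5 [552.5 266.5] [33. 13.]
[[0.891, -0.496], [0.908, -0.521], [0.793, -0.539], [0.777, -0.516]]
scene yellow 24.0 [307.9 240.2] [12.   2.8]
[[0.6, -0.012], [0.61, -0.008], [0.613, -0.037], [0.604, -0.04]]
scene yellow 248.0 [227.3 192.2] [31.6  9.9]
[[0.63, 0.291], [0.67, 0.313], [0.674, 0.215], [0.635, 0.196]]
scene yellow 15.5 [427.   31.5] [3. 6.]
[[2.368, 0.348], [2.387, 0.322], [2.337, 0.305], [2.318, 0.329]]
```

View pics/c1.png

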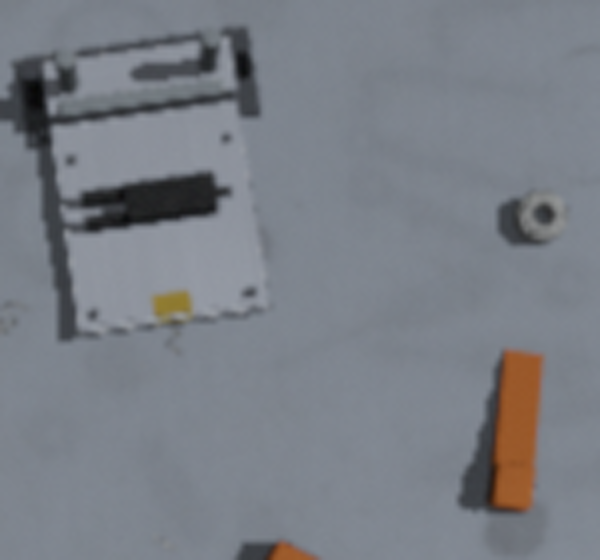

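View pics/c2.png

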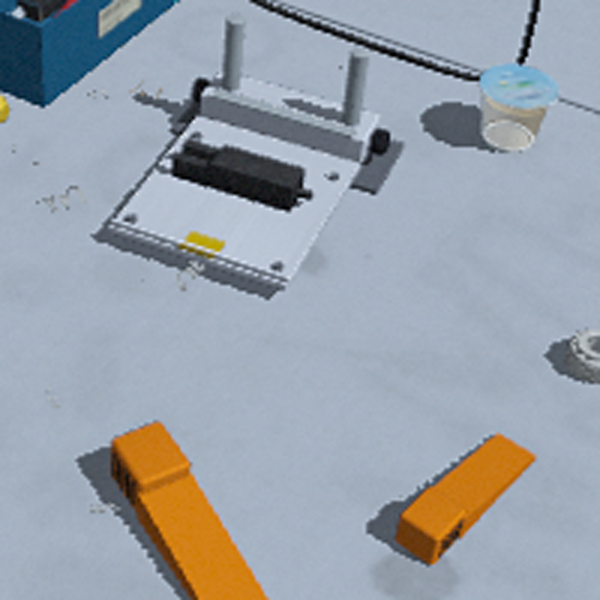

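The crops show the small wedge's block at the near end, at top pixel about (378.2,247.5), and its tip at about (380.8,213). The bed's front edge runs from (269,208) to (317,201.5), with the yellow mark at (293,201).

```bash
python3 - <<'E'
from plant import eyes
from h import *
pt=eyes.camera_params("top");ps=eyes.camera_params("scene")
C1=lambda x,y:(250+(x+.5)/4-.5,125+(y+.5)/4-.5)
C2=lambda x,y:(240+(x+.5)/3-.5,160+(y+.5)/3-.5)
def tri(a,b):
    A=[];r=[]
    d1,d2=ray(pt,a),ray(ps,b);d1/=np.linalg.norm(d1);d2/=np.linalg.norm(d2)
    c1,c2=pt["position"],ps["position"]
    s=np.linalg.lstsq(np.c_[d1,-d2],c2-c1,rcond=None)[0];x,y=c1+s[0]*d1,c2+s[1]*d2
    return np.round((x+y)/2,4),round(np.linalg.norm(x-y)*1e3,1)
print("yellow",tri((292.5,200.5),(307.9,240.2)))
print("FL",tri(C1(79,330),C2(110,222)),"FR",tri(C1(268,305),C2(288,287)))
for z in(.02,.027):
  fl,fr=onz(pt,C1(77,333),z),onz(pt,C1(268,307),z);d=fl-fr
  print("edge",fl,fr,np.linalg.norm(d),"yaw",np.degrees(np.arctan2(-d[0],d[1])),(fl+fr)/2)
  fl,fr=onz(ps,C2(110,222),z),onz(ps,C2(288,287),z);d=fl-fr
  print("edgeS",fl,fr,np.linalg.norm(d),"yaw",np.degrees(np.arctan2(-d[0],d[1])),(fl+fr)/2)
b=onz(pt,C1(513,485.5),.028);t=onz(pt,C1(523.5,352),.004);d=t-b
print("block",b,"tip",t,np.linalg.norm(d[:2]),np.degrees(np.arctan2(d[1],d[0])))
print("nut",onz(pt,(385,179.5),.011),"tips",C1(523,352))
E
```

```text
yellow (array([ 0.6042, -0.0249,  0.0219]), np.float64(1.6))
FL (array([0.5838, 0.0485, 0.021 ]), np.float64(1.1)) FR (array([ 0.6029, -0.1002,  0.0144]), np.float64(0.9))
edge [0.58190741 0.04973181 0.02      ] [ 0.60023164 -0.09934288  0.02      ] 0.1501966792655428 yaw 7.007633605555718 [ 0.59106953 -0.02480553  0.02      ]
edgeS [0.58438206 0.0496059  0.02      ] [ 0.59757647 -0.10307807  0.02      ] 0.1532530204892957 yaw 4.9390280641426285 [ 0.59097927 -0.02673609  0.02      ]
edge [0.58090019 0.04942461 0.027     ] [ 0.59911979 -0.09879894  0.027     ] 0.14933912097280905 yaw 7.007633605555713 [ 0.59000999 -0.02468716  0.027     ]
edgeS [0.57740284 0.0449112  0.027     ] [ 0.59046903 -0.106289    0.027     ] 0.15176372352215403 yaw 4.939028064142668 [ 0.58393594 -0.0306889   0.027     ]
block [ 0.45912339 -0.28071556  0.028     ] tip [ 0.5641431 -0.2994552  0.004    ] 0.10667855949016429 -10.117333847984186
nut [ 0.66836914 -0.31718534  0.011     ] tips (380.375, 212.625)
```

```bash
cat >> h.py <<'E'
def mv(s,to,yaw=None):
    M=R.from_euler('xyz',s["ee_rot"],degrees=True).as_matrix()
    d=M.T@(np.array(to)-s["position"])/.5
    y0=s["ee_rot"][2]; w=M.T@R.from_euler('xyz',[180,0,y0 if yaw is None else yaw],degrees=True).as_matrix()
    return np.round(d,4).tolist(),np.round(R.from_matrix(w).as_rotvec()/2,4).tolist()
E
python3 - <<'E'
from plant import env
from h import *
s={k:np.array(v) for k,v in dict(position=[.164,.603,.225],ee_rot=[180,0,164.77]).items()}
print(mv(s,[.40,.17,.225],170))
s["position"]=np.array([.40,.17,.225]);s["ee_rot"]=np.array([180,0,170.])
print(mv(s,[.459,-.281,.20],170))
E
```

```text
([-0.6829, -0.7116, -0.0], [0.0, 0.0, -0.0456])
([-0.2728, -0.8678, 0.05], [0.0, 0.0, 0.0])
```

Call:
{"api": "move_arm", "payload": {"deltas": [[[-0.683,-0.712,0],[0,0,-0.0456],1],[[-0.683,-0.712,0],[0,0,-0.0456],1],[[-0.683,-0.712,0],[0,0,-0.0456],1],[[-0.683,-0.712,0],[0,0,-0.0456],1],[[-0.683,-0.712,0],[0,0,-0.0456],1],[[-0.683,-0.712,0],[0,0,-0.0456],1],[[-0.683,-0.712,0],[0,0,-0.0456],1],[[-0.683,-0.712,0],[0,0,-0.0456],1],[[-0.683,-0.712,0],[0,0,-0.0456],1]]}}

```text
t: 1.27
position: [0.4017, 0.1669, 0.2249]
ee_rot: [-180.0, 0.0, 169.7]
force: [-0.9, -0.1, 0.5]
width: 1.003
gripper_force: 0.0
```

Call:
{"api": "move_arm", "payload": {"deltas": [[[-0.273,-0.868,0.05],[0,0,0],0.6],[[-0.273,-0.868,0.05],[0,0,0],0.6],[[-0.273,-0.868,0.05],[0,0,0],0.6],[[-0.273,-0.868,0.05],[0,0,0],0.6],[[-0.273,-0.868,0.05],[0,0,0],0.6],[[-0.273,-0.868,0.05],[0,0,0],0.6],[[-0.273,-0.868,0.05],[0,0,0],0.6],[[-0.273,-0.868,0.05],[0,0,0],0.6],[[-0.273,-0.868,0.05],[0,0,0],0.6],[[-0.273,-0.868,0.05],[0,0,0],0.6]]}}

```text
t: 2.52
position: [0.4591, -0.2795, 0.1998]
ee_rot: [180.0, -0.0, 170.1]
force: [-0.1, 0.6, 0.1]
width: 0.6
gripper_force: 0.0
```

```bash
python3 - <<'E'
from plant import env,eyes
from h import *
s=env.observe();p=eyes.camera_params("wrist");im=eyes.camera("wrist");cv2.imwrite("pics/w1.png",im)
np.save("w1.npy",p,allow_pickle=True)
print(s["t"],s["position"],s["ee_rot"],s["force"],s["width"],p)
for c in blobs(mask(im,(6,150,70),(20,255,255)),200):
    print(cv2.contourArea(c),cv2.minAreaRect(c))
E
```

```text
2.525 [ 0.45907029 -0.27954542  0.19984937] [ 1.79960709e+02 -4.32935675e-02  1.70060119e+02] [-0.1308504   0.56671463  0.13477478] 0.6002750021200499 {'K': array([[325.1922621 ,   0.        , 277.04781112],
       [  0.        , 325.1922621 , 214.12783431],
       [  0.        ,   0.        ,   1.        ]]), 'position': array([ 0.38745232, -0.26681129,  0.35917115]), 'attitude': array([ 1.64957627e+02, -3.05530333e-02,  8.00276093e+01])}
2410.0 ((274.0, 230.5), (99.0, 26.0), 90.0)
4903.5 ((368.7500305175781, 96.75), (148.30760192871094, 36.44721984863281), 20.2248592376709)
```

View pics/w1.png

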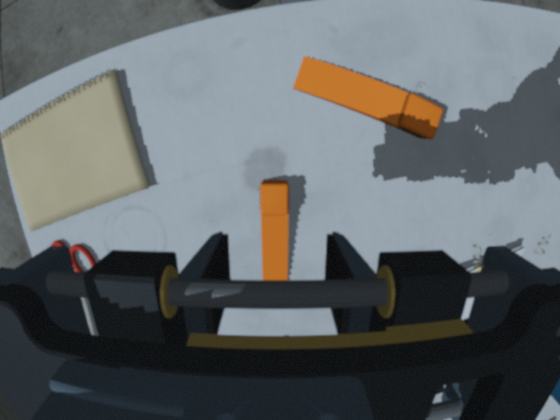

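The wrist view shows the small wedge's block top spanning about (260..289, 182..213), between the open fingers. The sloping part runs down towards (276,280).

```bash
python3 - <<'E'
from h import *
p=np.load("w1.npy",allow_pickle=True).item();im=cv2.imread("pics/w1.png")
m=mask(im,(6,150,70),(20,255,255))
for r in range(178,284,6):
    x=np.where(m[r,240:310])[0]+240
    if len(x):
        z=.028 if r<214 else max(.004,.019-(r-214)/85*.015)
        a,b=onz(p,(x[0]-.5,r),z,1),onz(p,(x[-1]+.5,r),z,1);c=(a+b)/2
        print(r,x[0],x[-1],np.round(c,4),round(np.linalg.norm(a-b),4))
print(onz(p,(275,181.5),.028,1),onz(p,(275,213),.028,1))
from plant import env
s=env.observe();print(mv(s,[.4595,-.281,.015],170),mv(s,[.4595,-.281,.015],168.5))
E
```

```text
184 262 287 [ 0.443  -0.2791  0.028 ] 0.0268
190 261 287 [ 0.4491 -0.2807  0.028 ] 0.028
196 261 287 [ 0.4553 -0.2818  0.028 ] 0.0281
202 261 287 [ 0.4617 -0.2829  0.028 ] 0.0282
208 261 287 [ 0.468  -0.2841  0.028 ] 0.0284
214 262 287 [ 0.4769 -0.2852  0.019 ] 0.0282
220 262 287 [ 0.4839 -0.2864  0.0179] 0.0284
226 262 287 [ 0.4909 -0.2877  0.0169] 0.0286
232 263 287 [ 0.4982 -0.2884  0.0158] 0.0278
238 263 287 [ 0.5055 -0.2897  0.0148] 0.028
244 263 287 [ 0.513  -0.2911  0.0137] 0.0283
250 263 287 [ 0.5206 -0.2924  0.0126] 0.0286
256 263 286 [ 0.5282 -0.2944  0.0116] 0.0277
262 263 287 [ 0.5362 -0.2952  0.0105] 0.0291
268 264 286 [ 0.5443 -0.2967  0.0095] 0.0271
274 264 286 [ 0.5525 -0.2981  0.0084] 0.0274
280 264 285 [ 0.5609 -0.3002  0.0074] 0.0265
[ 0.44049187 -0.27809998  0.028     ] [ 0.47355212 -0.2839615   0.028     ]
([-0.0013, -0.0029, 0.37], [0.0002, -0.0002, 0.0007]) ([-0.0013, -0.0029, 0.37], [0.0002, -0.0002, 0.0138])
```

Call:
{"api": "move_arm", "payload": {"deltas": [[[0.001,-0.005,0.12],[0,0,0],0.6],[[0.001,-0.005,0.22],[0,0,0],0.6],[[0.001,-0.005,0.3],[0,0,0],0.6],[[0.001,-0.005,0.35],[0,0,0],0.6],[[0.001,-0.005,0.37],[0,0,0],0.6],[[0.001,-0.005,0.37],[0,0,0],0.6],[[0.001,-0.005,0.37],[0,0,0],0.2],[[0.001,-0.005,0.37],[0,0,0],0.2],[[0.001,-0.005,0.37],[0,0,0],0.2],[[0.001,-0.005,0.37],[0,0,0],0.2]]}}

```text
t: 3.82
position: [0.4585, -0.2838, 0.0156]
ee_rot: [-180.0, 0.1, 170.0]
force: [-1.0, 1.8, 8.5]
width: 0.325
gripper_force: 29.9
```

Call:
{"api": "move_arm", "payload": {"deltas": [[[0,0,-0.06],[0,0,0],0.2],[[0,0,-0.14],[0,0,0],0.2],[[0,0,-0.2],[0,0,0],0.2],[[0,0,-0.2],[0,0,0],0.2]]}}

```text
t: 4.32
position: [0.4592, -0.2844, 0.117]
ee_rot: [-179.9, 0.2, 170.0]
force: [0.4, -0.7, -2.1]
width: 0.331
gripper_force: 29.9
```

```bash
python3 - <<'E'
from plant import env,eyes
from h import *
s=env.observe();print(s["position"],s["ee_rot"],s["width"],s["force"],s["gripper_force"])
e=np.array([.591,-.0255]);a=np.radians(6.5)
for back in(.145,):
  t=e-back*np.array([np.cos(a),np.sin(a)]);print(t,mv(s,[*t,.115],186.5))
E
```

```text
[ 0.45919385 -0.28442097  0.11697499] [-179.8914854     0.20258453  169.99024322] 0.33123229441469665 [ 0.35881583 -0.65702202 -2.13248475] 29.90210473537445
[ 0.44693208 -0.04191447] ([0.1085, 0.4734, 0.0027], [-0.0012, 0.0016, -0.1441])
```

Call:
{"api": "move_arm", "payload": {"deltas": [[[0.0272,0.118,0],[0,0,-0.036],0.2],[[0.0543,0.237,0],[0,0,-0.072],0.2],[[0.0814,0.355,0],[0,0,-0.108],0.2],[[0.1085,0.4735,0],[0,0,-0.144],0.2],[[0.1085,0.4735,0],[0,0,-0.144],0.2],[[0.1085,0.4735,0.05],[0,0,-0.144],0.2],[[0.1085,0.4735,0.1],[0,0,-0.144],0.2],[[0.1085,0.4735,0.1],[0,0,-0.144],0.2],[[0.1085,0.4735,0.1],[0,0,-0.144],0.2]]}}

```text
t: 5.45
position: [0.4461, -0.0415, 0.0652]
ee_rot: [180.0, -0.0, -173.5]
force: [0.1, 0.6, -1.8]
width: 0.33
gripper_force: 29.9
```

```bash
python3 - <<'E'
from plant import env,eyes
from h import *
s=env.observe();print(s["position"],s["ee_rot"],s["width"],s["force"])
p=eyes.camera_params("wrist");im=eyes.camera("wrist");cv2.imwrite("pics/w2.png",im);np.save("w2.npy",p,allow_pickle=True)
i2=eyes.camera("scene");cv2.imwrite("pics/s2.png",i2);cv2.imwrite("pics/t2.png",eyes.camera("top"))
a=cv2.resize(i2[160:300,220:400],None,fx=3,fy=3,interpolation=cv2.INTER_CUBIC)
b=cv2.resize(im[200:400,130:430],(540,360))
cv2.imwrite("pics/v2.png",np.vstack([a[:420],b])[:780] if 0 else np.hstack([cv2.resize(a,(400,311)),cv2.resize(b,(400,311))]))
E
```

```text
[ 0.44607268 -0.04154537  0.06520549] [ 1.79999659e+02 -9.38226191e-03 -1.73548713e+02] 0.33037102105617216 [ 0.07902754  0.6033334  -1.82336594]
```

View pics/v2.png

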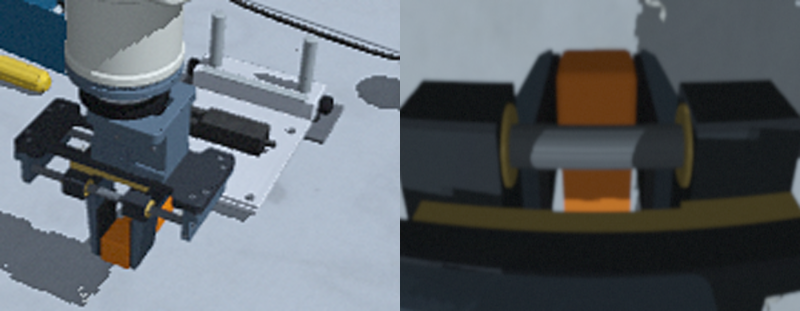

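The gripper hides the bed edge from both cameras, so I'll refine the stand's yaw from the first pictures. I'll use line fits on the bed's edges and the post tops.

```bash
python3 - <<'E'
from plant import eyes
from h import *
p=eyes.camera_params("top");ps=eyes.camera_params("scene");im=cv2.imread("pics/top0.png").astype(float).mean(2)
z=.022
# rectified 1mm/2px patch about the front edge for line measurements
e=np.array([.591,-.0255]);a=np.radians(6.5)
ux=np.array([np.cos(a),np.sin(a)]);uy=np.array([-ux[1],ux[0]])
def samp(x,y): 
    q=proj(p,[*(e+x*ux+y*uy),z]);return cv2.getRectSubPix(im.astype(np.float32),(1,1),tuple(map(float,q)))[0,0]
xs=np.arange(-.012,.012,.0005);pts=[]
for y in np.arange(-.065,.066,.01):
    g=np.gradient([samp(x,y) for x in xs]);i=g.argmax();pts.append((y,xs[i]))
pts=np.array(pts);print("front",np.round(pts[:,1]*1e3,1),np.polyfit(pts[:,0],pts[:,1],1))
for sgn in(-1,1):
    pp=[]
    for x in np.arange(.015,.12,.01):
        ys=sgn*np.arange(.062,.088,.0005);g=np.gradient([samp(x,y) for y in ys]);i=np.abs(g).argmax();pp.append((x,ys[i]))
    pp=np.array(pp);print("side",np.round(pp[:,1]*1e3,1),np.polyfit(pp[:,0],pp[:,1],1))
C2=lambda x,y:(240+(x+.5)/3-.5,160+(y+.5)/3-.5)
l,r=onz(ps,C2(235.5,19),.111),onz(ps,C2(358,55),.111);d=l-r;print("posts",l,r,np.linalg.norm(d),np.degrees(np.arctan2(-d[0],d[1])),(l+r)[:2]/2-.195*ux)
E
```

```text
front [ 0.5  0.5  0.   0.  -0.5  0.5  0.5  0.   0.  -0.5 -1.  -1.  -1.5 -2. ] [-0.01593407 -0.00032143]
side [-65.5 -73.5 -74.5 -74.5 -74.5 -72.5 -72.5 -72.  -62.  -73.5 -73. ] [ 0.00636364 -0.07205   ]
side [76.  75.5 76.5 75.5 75.5 76.  76.5 87.5 77.  62.  76.5] [-0.02272727  0.07734091]
posts [0.77388703 0.05209484 0.111     ] [ 0.78345658 -0.05746358  0.111     ] 0.10997555147656773 4.9919150663697085 [ 0.58492529 -0.024759  ]
```

```bash
python3 - <<'E'
from plant import env
from h import *
s=env.observe();e=np.array([.591,-.025]);a=np.radians(7)
t=e-.122*np.array([np.cos(a),np.sin(a)]);print(t,mv(s,[*t,.065],187),mv(s,[*t,.017],187))
E
```

```text
[ 0.46990937 -0.03986806] ([-0.047, -0.0023, 0.0013], [-0.0002, 0.0006, -0.0046]) ([-0.0469, -0.0023, 0.0973], [-0.0002, 0.0006, -0.0046])
```

Call:
{"api": "move_arm", "payload": {"deltas": [[[-0.047,-0.0023,0],[0,0,-0.0046],0.2],[[-0.047,-0.0023,0.05],[0,0,-0.0046],0.2],[[-0.047,-0.0023,0.08],[0,0,-0.0046],0.2],[[-0.047,-0.0023,0.092],[0,0,-0.0046],0.2],[[-0.047,-0.0023,0.096],[0,0,-0.0046],0.2],[[-0.047,-0.0023,0.096],[0,0,-0.0046],0.2]]}}

```text
t: 6.35
position: [0.4697, -0.0396, 0.0174]
ee_rot: [-180.0, 0.0, -173.0]
force: [0.2, -0.2, -0.9]
width: 0.33
gripper_force: 29.9
```

Call:
{"api": "move_arm", "payload": {"deltas": [[[0,0,0],[0,0,0],0.42],[[0,0,0],[0,0,0],0.42],[[0,0,0],[0,0,0],0.42],[[0,0,0],[0,0,0],0.42]]}}

```text
t: 6.85
position: [0.4695, -0.0396, 0.017]
ee_rot: [-180.0, 0.0, -173.0]
force: [-0.5, 0.0, -0.6]
width: 0.423
gripper_force: 0.0
```

Call:
{"api": "move_arm", "payload": {"deltas": [[[0,0,0],[0,0,0],0.2],[[0,0,0],[0,0,0],0.2],[[0,0,0],[0,0,0],0.2],[[0,0,0],[0,0,0],0.2],[[0,0,0],[0,0,0],0.2]]}}

```text
t: 7.48
position: [0.4695, -0.0395, 0.0169]
ee_rot: [-180.0, 0.0, -173.0]
force: [-0.8, -0.4, 0.4]
width: 0.326
gripper_force: 30.0
```

Call:
{"api": "move_arm", "payload": {"deltas": [[[-0.016,0,0],[0,0,0],0.2],[[-0.032,0,0],[0,0,0],0.2],[[-0.048,0,0],[0,0,0],0.2],[[-0.064,0,0],[0,0,0],0.2],[[-0.064,0,0],[0,0,0],0.2],[[-0.064,0,0],[0,0,0],0.2]]}}

```text
t: 8.22
position: [0.5015, -0.0357, 0.0169]
ee_rot: [-180.0, 0.0, -173.0]
force: [1.3, 0.4, 1.1]
width: 0.325
gripper_force: 30.0
```

Call:
{"api": "move_arm", "payload": {"deltas": [[[-0.004,0,0],[0,0,0],0.2],[[-0.008,0,0],[0,0,0],0.2],[[-0.012,0,0],[0,0,0],0.2],[[-0.012,0,0],[0,0,0],0.2]]}}

```text
t: 8.72
position: [0.5074, -0.0349, 0.0169]
ee_rot: [-180.0, 0.0, -173.0]
force: [-1.4, 0.1, 1.8]
width: 0.331
gripper_force: 30.0
```

Call:
{"api": "move_arm", "payload": {"deltas": [[[-0.004,0,0],[0,0,0],0.2],[[-0.008,0,0],[0,0,0],0.2],[[-0.008,0,0],[0,0,0],0.2]]}}

```text
t: 9.1
position: [0.5114, -0.0344, 0.0169]
ee_rot: [-180.0, 0.0, -173.0]
force: [-0.8, 0.1, 3.4]
width: 0.328
gripper_force: 30.0
```

Call:
{"api": "move_arm", "payload": {"deltas": [[[-0.004,0,0],[0,0,0],0.2],[[-0.008,0,0],[0,0,0],0.2],[[-0.008,0,0],[0,0,0],0.2]]}}

```text
t: 9.48
position: [0.5154, -0.0339, 0.0169]
ee_rot: [-180.0, 0.0, -173.0]
force: [0.2, 0.2, 2.8]
width: 0.323
gripper_force: 30.0
```

Call:
{"api": "move_arm", "payload": {"deltas": [[[-0.004,0,0],[0,0,0],0.2],[[-0.008,0,0],[0,0,0],0.2],[[-0.008,0,0],[0,0,0],0.2]]}}

```text
t: 9.85
position: [0.5193, -0.0334, 0.0169]
ee_rot: [-180.0, 0.0, -173.0]
force: [-0.1, 0.6, 2.3]
width: 0.328
gripper_force: 30.0
```

Call:
{"api": "move_arm", "payload": {"deltas": [[[-0.004,0,0],[0,0,0],0.2],[[-0.008,0,0],[0,0,0],0.2],[[-0.008,0,0],[0,0,0],0.2]]}}

```text
t: 10.22
position: [0.5231, -0.0329, 0.0169]
ee_rot: [-180.0, 0.0, -173.0]
force: [-0.5, 1.0, 4.0]
width: 0.328
gripper_force: 30.0
```

Call:
{"api": "move_arm", "payload": {"deltas": [[[-0.004,0,0],[0,0,0],0.2],[[-0.008,0,0],[0,0,0],0.2],[[-0.008,0,0],[0,0,0],0.2]]}}

```text
t: 10.6
position: [0.5271, -0.0325, 0.0169]
ee_rot: [-180.0, 0.0, -173.0]
force: [-0.8, 0.1, 3.3]
width: 0.325
gripper_force: 30.0
```

Call:
{"api": "move_arm", "payload": {"deltas": [[[-0.004,0,0],[0,0,0],0.2],[[-0.008,0,0],[0,0,0],0.2],[[-0.008,0,0],[0,0,0],0.2]]}}

```text
t: 10.98
position: [0.5311, -0.032, 0.0169]
ee_rot: [-180.0, 0.0, -173.0]
force: [-1.3, 0.7, 3.2]
width: 0.331
gripper_force: 30.0
```

Call:
{"api": "move_arm", "payload": {"deltas": [[[-0.004,0,0],[0,0,0],0.2],[[-0.006,0,0],[0,0,0],0.2],[[-0.006,0,0],[0,0,0],0.2]]}}

```text
t: 11.35
position: [0.5339, -0.0316, 0.0169]
ee_rot: [-180.0, -0.0, -173.0]
force: [-2.8, -0.6, 4.9]
width: 0.33
gripper_force: 30.0
```

Call:
{"api": "move_arm", "payload": {"deltas": [[[-0.004,0,0],[0,0,0],0.2],[[-0.006,0,0],[0,0,0],0.2],[[-0.006,0,0],[0,0,0],0.2]]}}

```text
t: 11.72
position: [0.5369, -0.0312, 0.0169]
ee_rot: [-180.0, 0.0, -173.0]
force: [-1.9, -0.3, 5.6]
width: 0.326
gripper_force: 30.0
```

Call:
{"api": "move_arm", "payload": {"deltas": [[[0,0,0],[0,0,0],0.42],[[0,0,-0.001],[0,0,0],0.42],[[0,0,-0.001],[0,0,0],0.42]]}}

```text
t: 12.1
position: [0.537, -0.0312, 0.0174]
ee_rot: [-180.0, 0.0, -173.0]
force: [0.4, -0.4, -0.1]
width: 0.42
gripper_force: 0.0
```

Call:
{"api": "move_arm", "payload": {"deltas": [[[0,0,0],[0,0,0],0.2],[[0,0,0],[0,0,0],0.2],[[0,0,0],[0,0,0],0.2],[[0,0,0],[0,0,0],0.2]]}}

```text
t: 12.6
position: [0.5369, -0.0312, 0.0174]
ee_rot: [-180.0, -0.0, -173.0]
force: [0.1, -0.4, -0.9]
width: 0.328
gripper_force: 30.0
```

Call:
{"api": "move_arm", "payload": {"deltas": [[[-0.003,0,0],[0,0,0],0.2],[[-0.004,0,0],[0,0,0],0.2],[[-0.004,0,0],[0,0,0],0.2]]}}

```text
t: 12.98
position: [0.539, -0.031, 0.0174]
ee_rot: [-180.0, 0.0, -173.0]
force: [0.4, -0.1, -1.5]
width: 0.331
gripper_force: 30.0
```

Call:
{"api": "move_arm", "payload": {"deltas": [[[-0.003,0,0],[0,0,0],0.2],[[-0.006,0,0],[0,0,0],0.2],[[-0.006,0,0],[0,0,0],0.2]]}}

```text
t: 13.35
position: [0.5415, -0.0306, 0.0174]
ee_rot: [180.0, -0.1, -173.0]
force: [-4.4, -0.5, 3.5]
width: 0.328
gripper_force: 30.0
```

Call:
{"api": "move_arm", "payload": {"deltas": [[[-0.003,0,0],[0,0,0],0.2],[[-0.004,0,0],[0,0,0],0.2],[[-0.004,0,0],[0,0,0],0.2]]}}

```text
t: 13.72
position: [0.5426, -0.0303, 0.0174]
ee_rot: [180.0, -0.1, -173.0]
force: [-9.0, -1.7, 6.9]
width: 0.327
gripper_force: 30.0
```

Call:
{"api": "move_arm", "payload": {"deltas": [[[0,0,0],[0,0,0],0.42],[[0,0,0],[0,0,0],0.42],[[0,0,0],[0,0,0],0.42]]}}

```text
t: 14.1
position: [0.5442, -0.0304, 0.0174]
ee_rot: [-180.0, 0.0, -173.0]
force: [0.5, -0.1, -0.5]
width: 0.416
gripper_force: 0.0
```

Call:
{"api": "move_arm", "payload": {"deltas": [[[0,0,0],[0,0,0],0.2],[[0,0,0],[0,0,0],0.2],[[0,0,0],[0,0,0],0.2],[[0,0,0],[0,0,0],0.2]]}}

```text
t: 14.6
position: [0.544, -0.0304, 0.0174]
ee_rot: [-180.0, 0.0, -173.0]
force: [1.1, 1.1, -1.2]
width: 0.326
gripper_force: 30.0
```

Call:
{"api": "move_arm", "payload": {"deltas": [[[-0.002,0,0],[0,0,0],0.2],[[-0.003,0,0],[0,0,0],0.2],[[-0.003,0,0],[0,0,0],0.2]]}}

```text
t: 14.98
position: [0.5441, -0.0303, 0.0174]
ee_rot: [180.0, -0.1, -173.0]
force: [-7.7, -2.1, 6.5]
width: 0.332
gripper_force: 30.0
```

Call:
{"api": "move_arm", "payload": {"deltas": [[[-0.001,0,-0.0004],[0,0,0],0.2],[[-0.002,0,-0.0006],[0,0,0],0.2],[[-0.002,0,-0.0006],[0,0,0],0.2]]}}

```text
t: 15.35
position: [0.5447, -0.03, 0.0174]
ee_rot: [180.0, -0.2, -173.0]
force: [-7.8, -2.8, 2.6]
width: 0.326
gripper_force: 30.0
```

Call:
{"api": "move_arm", "payload": {"deltas": [[[-0.001,0,-0.0002],[0,0,0],0.2],[[-0.002,0,-0.0002],[0,0,0],0.2],[[-0.002,0,-0.0002],[0,0,0],0.2]]}}

```text
t: 15.72
position: [0.5453, -0.0298, 0.0174]
ee_rot: [180.0, -0.2, -173.0]
force: [-10.5, -2.6, 2.7]
width: 0.329
gripper_force: 30.0
```

Call:
{"api": "move_arm", "payload": {"deltas": [[[-0.001,0,-0.0001],[0,0,0],0.2],[[-0.0014,0,-0.0002],[0,0,0],0.2],[[-0.0014,0,-0.0002],[0,0,0],0.2],[[-0.0014,0,-0.0002],[0,0,0],0.2]]}}

```text
t: 16.23
position: [0.5457, -0.0297, 0.0174]
ee_rot: [179.9, -0.2, -173.0]
force: [-9.4, -2.1, 1.8]
width: 0.327
gripper_force: 30.0
```

Call:
{"api": "move_arm", "payload": {"deltas": [[[-0.001,0,0],[0,0,0],0.2],[[-0.0016,0,0],[0,0,0],0.2],[[-0.0016,0,0],[0,0,0],0.2]]}}

```text
t: 16.6
position: [0.5462, -0.0296, 0.0174]
ee_rot: [179.9, -0.3, -173.0]
force: [-12.0, -3.2, 3.6]
width: 0.33
gripper_force: 30.0
```

```bash
python3 - <<'E'
from plant import env
for i in range(3):
    s=env.observe();print(s["force"],s["moment"],s["position"],s["ee_rot"])
E
```

```text
[-12.01199066  -3.19320054   3.61352999] [-0.41728428  1.59434776 -0.02600086] [ 0.54622594 -0.02960633  0.01741505] [ 179.942346     -0.27866151 -172.96936157]
[-12.01199066  -3.19320054   3.61352999] [-0.41728428  1.59434776 -0.02600086] [ 0.54622594 -0.02960633  0.01741505] [ 179.942346     -0.27866151 -172.96936157]
[-12.01199066  -3.19320054   3.61352999] [-0.41728428  1.59434776 -0.02600086] [ 0.54622594 -0.02960633  0.01741505] [ 179.942346     -0.27866151 -172.96936157]
```

Call:
{"api": "move_arm", "payload": {"deltas": [[[0,0,0],[0,0,0],0.5],[[0,0,0],[0,0,0],0.5],[[0,0,0],[0,0,0],0.5],[[0,0,-0.06],[0,0,0],0.5],[[0,0,-0.16],[0,0,0],0.5],[[0,0,-0.28],[0,0,0],0.5],[[0.1,-0.1,-0.36],[0,0,0],0.5],[[0.2,-0.3,-0.36],[0,0,0],0.5],[[0.2,-0.5,-0.36],[0,0,0],0.5],[[0.2,-0.6,-0.36],[0,0,0],0.5],[[0.2,-0.7,-0.36],[0,0,0],0.5],[[0.2,-0.7,-0.36],[0,0,0],0.5]]}}

```text
t: 18.1
position: [0.4918, -0.3824, 0.198]
ee_rot: [-180.0, 0.0, -173.0]
force: [1.0, 0.6, 0.2]
width: 0.506
gripper_force: 0.0
```

```bash
python3 - <<'E'
from plant import env,eyes
from h import *
s=env.observe();print(s["position"],s["force"])
t=eyes.camera("top");i2=eyes.camera("scene");cv2.imwrite("pics/t3.png",t);cv2.imwrite("pics/s3.png",i2)
cv2.imwrite("pics/v3.png",np.hstack([cv2.resize(t[125:265,230:370],(400,400),interpolation=cv2.INTER_CUBIC),cv2.resize(i2[180:320,230:370],(400,400),interpolation=cv2.INTER_CUBIC)]))
E
```

```text
[ 0.49178584 -0.38235098  0.19798665] [0.96962577 0.5878372  0.24740993]
```

View pics/v3.png

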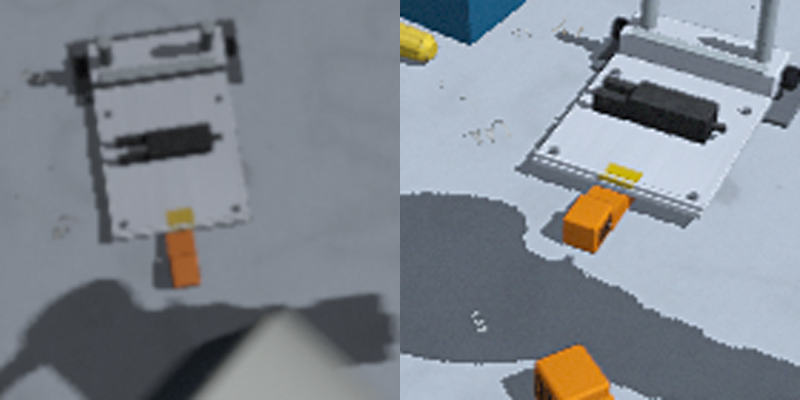

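The small wedge sits straight under the yellow mark: in the left half of the picture the wedge is at (183,258) and the mark at (180,217). It has stayed in place with the arm clear.

```bash
python3 -c "
from plant import job
print(job.sign_off())"
```

```text
the job is handed in; nothing more can be done
None
```

The smaller orange wedge is under the yellow mark, pushed in level at about 12 N and released. It was still in place with the arm clear, and the job was handed in at about 18 s, but the judge's result was not shown.

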